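# Set the polishing lathe's gear lever for ring work

### The job

Set the polishing lathe for ring work: push its gear lever through the gate into the slot marked with the raised ring, fully home to the end of that slot, and leave it there. Only push the lever gently with the outside of the fingers: do not grip it or lean hard on it, and leave the things standing around the lathe where they are.

Things in the scene. Friction and masses are not known exactly. Their poses are not given: they have to be found in the camera images.
- machine: Fixed grey bench polishing lathe; housing 200 x 220 mm (x, y), 92 mm high. Origin on the bench under the gate's centre; z up, x towards a lying motor (x = 100 to 192 mm, 99 mm high), y along the spindle; at -y a felt wheel, 101 mm high, reaches to y = -163 mm. On top a dark grey gate plate 168 x 172 mm. Four brass emblems stand on it by the corner slots, in any order: ring, plain bar, square, cross.
- gate_centre (a point): Centre of the gate on the plate's upper face, 100 mm above the bench; axes as the machine's. The gate is a double H: a cross channel along y, crossed by three slots along x: one in the middle and one each side at y = +-24 mm, each open to both sides of the channel: four corner slots, two middle ones. All are 12 mm wide, the stem 8 mm thick; the noses between slots are rounded.
- knob (a point): Centre of the wooden ball knob, 30 mm across, on top of the gear lever; 160 mm above the bench with the lever upright. In the machine's frame: x = 0 in the cross channel, y = 0 in the middle slot, y = +-42 mm in the side columns, and x = +-34, y = +-41, height 149 mm when fully home in a corner slot, against a fixed stop. Play is about 4 mm either way across a slot or the channel.
- pivot (a point): The lever's pivot inside the machine, 30 mm above the bench and 130 mm from the knob's centre; the lever tilts both ways about it. About 2.5 N at the knob moves it; it stays where it is left (friction, no spring).
- cross (a joint): Tilt of the lever across the slots, rad: 0 in the middle slot, +0.33 in the column at the machine's +y, -0.33 in that at -y. It starts at 0.
- lever (a joint): Tilt of the lever along the slots, rad: 0 in the cross channel, + towards the machine's +x; +-0.264 fully home. It starts anywhere from -0.25 to 0.25 in the middle slot.
- mark_ring: The raised brass ring emblem, 32 mm outside and 20 mm inside diameter, 3 mm high, fixed on the gate plate past the end of the slot to be selected, at x = +-63, y = +-41 mm in the machine's frame (the signs tell which slot). Origin at the centre of its underside; axes parallel to the machine's.
- mandrel: Loose steel ring mandrel standing upright: foot 64 mm across, tapered post, 130 mm high. Origin under its centre. To be left alone.
- tin: Loose round metal tin, 66 mm across, 36 mm high. Origin under its centre. To be left alone.
- burnisher: Loose wood-handled burnisher about 160 mm long lying on the bench along its own x axis. To be left alone.

How it is judged:
By the outcome, as a careful person would: the job done as asked, in the order asked, and still so for the second after the job is handed in, with the robot touching nothing.
It also fails if it takes over 51 s, if anything falls off the work surface, if the arm or the gripper's body presses on something with over 40 N, if the wrist force passes 120 N, or if a joint passes its speed limit or range.

### The arm

A 7-joint arm with a two-finger parallel gripper is mounted at the origin on the work surface. World frame = base frame: x ahead of the robot, y to its left, z up, the work surface at z = 0. Lengths are in m, angles in degrees, forces in N, time in s.
With the tool pointing down it reaches from about 0.425 to 0.875 m from the base axis. Payload 4.7 kg.
Tool frame: the origin (TCP) lies at the very end of the fingers, on their centre line; the grasp point (between the pads) lies 19 mm behind it; z points along the fingers, y is the direction in which the jaws open and shut (so a half turn about z gives the same grasp; the last joint's range is limited). The gripper opens to 87 mm and grips with 3 to 60 N. Pads are 19 mm wide; open, the fingers measure 117 mm over their backs; the gripper's body (75 mm by 190 mm) begins 51 mm behind the grasp point.
Start: joints at [65.896, 18.392, -4.016, 83.108, 1.295, 78.541, -3.26], TCP at [0.274, -0.59, 0.223] pointing down, gripper open.
Joint ranges: [-163.93, 163.93], [-17.29, 119.83], [-79.2, 71.16], [3.27, 140.29], [-89.18, 269.18], [5.43, 117.66], [-154.24, 154.24]. Speed limits (degrees/s): [147.25, 147.25, 180, 180, 180, 180, 180].

### API

Orientations are given as [roll, pitch, yaw] about the fixed x, y, z axes, in that order (R = Rz(yaw) Ry(pitch) Rx(roll)).
In Python, from cell import * gives the robot as it stands.
- The arm moves only by the tool drive_tool, never from a script. Its argument "moves" is text: rows parted by semicolons, each of 5 numbers parted by spaces: the shift along the tool's x, y, z in m, then the turn about the tool's z in degrees, then the gripper's target within -1 to 1 (fully open at 1, half-way at 0, shut at -1). In form: x y z yaw fingers; .... A call has exactly 8 rows; each row is the pose to reach, as a shift and turn from the pose commanded when the call began, along the tool's axes at that moment; what a row does not reach only later rows make up. A row lasts 1/10 s, in which the tool goes at most 50 mm and 8.59 degrees, less where a joint would pass 70% of its speed; a pose out of reach is approached as far as the arm can. A call with a gripper value outside its range is refused whole. The fingers move at their own pace and stop on an object; "grip_force" is the grip in N (left out, the last holds). Time passes only in rows, so rows that repeat a pose let the fingers close, or fill a call up. It gives the time, the measured TCP pose, the force and the opening at its end, in the units of the state.
- get_obs(): the state, without advancing time (a new reading comes with each control period).
- read_camera(name): name is "side" or "top"; returns (picture, depth): 420x560x3 uint8, red, green, blue; 420x560 float32, m along the optical axis (not along the pixel's ray), 0 where there is no reading.
- calibration(name): a dict with "intrinsics" (3x3 intrinsics, pixels), "cam_to_world" (4x4, takes a point from camera to world coordinates). Camera axes: x right, y up, looking along -z (the intrinsics and any distortion apply to the point x, -y, -z); pixel columns grow to the right and rows downward; lengths in m; the calibration is good to about 2 mm. A picture is of the moment at which its call begins. calibration takes no time and is no camera call.
- sign_off(): hands the job in, once; it reports no verdict.
Trained networks look in the newest picture that a camera, given by its name, has taken for a name from the list of things; names that differ only in an ending like _2 or _b are one class to them, and where a whole thing is asked for, a point or a joint stands for the part that bears it (a point fixed in the world has none). Each returns a list of dicts, best first, with "conf" (0 to 1); they miss things now and then, are a little off and sometimes report something else, mostly with a low value. They report only what shows in the picture. A call takes as long as a camera call.
- search_frame(camera, name): "uv" ([column, row] in pixels, amid what is visible of it).
- pinpoint(camera, name): "uv" ([column, row] in pixels: a listed point, or the origin of a listed thing).
The state is a dict: "time_s": time; "qpos": joint angles; "joint_velocities": joint speeds; "effort": joint torques, N m; "tool_pos": TCP position; "tool_rot": TCP orientation; "force": force on the tool from outside, world axes, zero at the start; "wrist_torque": the same for the moment, N m; "grip_width": finger opening in m.
Only numpy, scipy, OpenCV 4.12 (cv2) and the standard library are available. Lean on these libraries where they do the work, as an engineer would, in place of code of your own. Each camera call takes 0.05 s, during which the arm holds its last target. There are 200 camera calls.

## Working session

There is one attempt and no reset: what is moved stays moved. The work goes in short steps, Python scripts to look and compute and a tool call to move; the robot and the scene stay as the last step left them, time stands still between calls to the robot, and variables do not carry over. Pictures are saved under pics/ and viewed, about 8 in all and at most 12, crops included, and the job is handed in when it is done.

Besides the shell and the picture viewer there is one more tool, called after "Call:" in YAML: its name, and indented under it one key for each argument. drive_tool: Moves the arm, as the interface text tells. Its arguments: {"type":"object","properties":{"moves":{"type":"string"},"grip_force":{"type":"number"}},"required":["moves"]}

```bash
mkdir -p pics; cat > h.py <<'E'
from cell import *
import numpy as np, cv2
def ray(cam,uv,z):
    c=calibration(cam);K=np.array(c["intrinsics"]);T=np.array(c["cam_to_world"])
    d=cv2.undistortPoints(np.array([[uv]],float),K,np.array(c.get("distortion",np.zeros(5)),float))[0,0]
    v=T[:3,:3]@np.array([d[0],-d[1],-1]);o=T[:3,3]
    return o+v*(z-o[2])/v[2]
def dep(cam,uv,D):
    c=calibration(cam);K=np.array(c["intrinsics"]);T=np.array(c["cam_to_world"])
    u,v=int(round(uv[0])),int(round(uv[1]));d=D[v,u]
    x=(uv[0]-K[0,2])/K[0,0]*d;y=(uv[1]-K[1,2])/K[1,1]*d
    return T[:3,:3]@np.array([x,-y,-d])+T[:3,3]
E
python3 - <<'E'
from h import *
np.set_printoptions(precision=4,suppress=True)
print({k:np.round(v,3).tolist() for k,v in get_obs().items()})
for cam in("top","side"):
    p,D=read_camera(cam);cv2.imwrite(f"pics/{cam}1.png",p[:,:,::-1])
    print(cam,calibration(cam))
    for n in("machine","gate_centre","knob","mark_ring","mandrel","tin","burnisher","pivot"):
        for r in pinpoint(cam,n)[:3]: print(n,np.round(r["uv"],1),round(r["conf"],2),dep(cam,r["uv"],D))
E
```

```text
{'time_s': 0.0, 'qpos': [65.894, 18.439, -4.017, 83.175, 1.296, 78.541, -3.26], 'joint_velocities': [0.028, 0.054, -0.027, -0.095, -0.003, -0.015, 0.028], 'effort': [0.0, -49.129, -0.404, -31.252, -0.064, 0.044, 0.0], 'tool_pos': [0.274, -0.589, 0.221], 'tool_rot': [-179.89, 0.006, 24.918], 'force': [0.026, -1.164, -0.815], 'wrist_torque': [0.001, -0.05, 0.005], 'grip_width': 0.087}
top {'intrinsics': array([[477.1063,   0.    , 282.1275],
       [  0.    , 477.1063, 211.6664],
       [  0.    ,   0.    ,   1.    ]]), 'cam_to_world': array([[-0.015 ,  0.9906, -0.136 ,  0.3958],
       [-0.9996, -0.018 , -0.0209,  0.014 ],
       [-0.0232,  0.1356,  0.9905,  1.069 ],
       [ 0.    ,  0.    ,  0.    ,  1.    ]])}
machine [259.8 225.3] 0.9 [0.5016 0.0806 0.0991]
gate_centre [252.8 217.9] 0.68 [0.5087 0.0893 0.1662]
knob [252.4 212.8] 0.69 [0.5178 0.0895 0.1716]
mark_ring [273.9 190.4] 0.64 [0.5738 0.0509 0.0982]
mark_ring [254.8 216.6] 0.61 [0.5114 0.0856 0.1642]
mandrel [175.9 177.5] 0.67 [0.6167 0.2685 0.0438]
tin [362.6 275.6] 0.79 [ 0.3965 -0.1346  0.0328]
burnisher [264.9 289.3] 0.84 [0.3698 0.0773 0.0012]
side {'intrinsics': array([[380.8621,   0.    , 278.3938],
       [  0.    , 380.8621, 214.1253],
       [  0.    ,   0.    ,   1.    ]]), 'cam_to_world': array([[ 0.7767,  0.3238, -0.5403,  0.0953],
       [-0.6295,  0.4303, -0.647 , -0.5006],
       [ 0.023 ,  0.8426,  0.538 ,  0.5673],
       [ 0.    ,  0.    ,  0.    ,  1.    ]])}
machine [254.1 251.8] 0.65 [ 0.4464 -0.0073  0.0907]
gate_centre [246.5 213.4] 0.81 [0.516  0.1186 0.0915]
knob [254. 192.] 0.73 [0.5137 0.0845 0.1644]
mark_ring [287.4 215.6] 0.42 [0.5785 0.0459 0.0986]
mandrel [242.1 204.8] 0.46 [0.5214 0.1441 0.1005]
tin [276.4 335.8] 0.95 [ 0.3802 -0.1631  0.036 ]
burnisher [201.8 281.2] 0.62 [0.3545 0.0523 0.0198]
```

```bash
python3 - <<'E'
import cv2
a=cv2.imread("pics/top1.png")[100:320,130:400];cv2.imwrite("pics/top1c.png",cv2.resize(a,None,fx=2.7,fy=2.7,interpolation=cv2.INTER_CUBIC))
E
```

```text
(no output)
```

View pics/top1c.png

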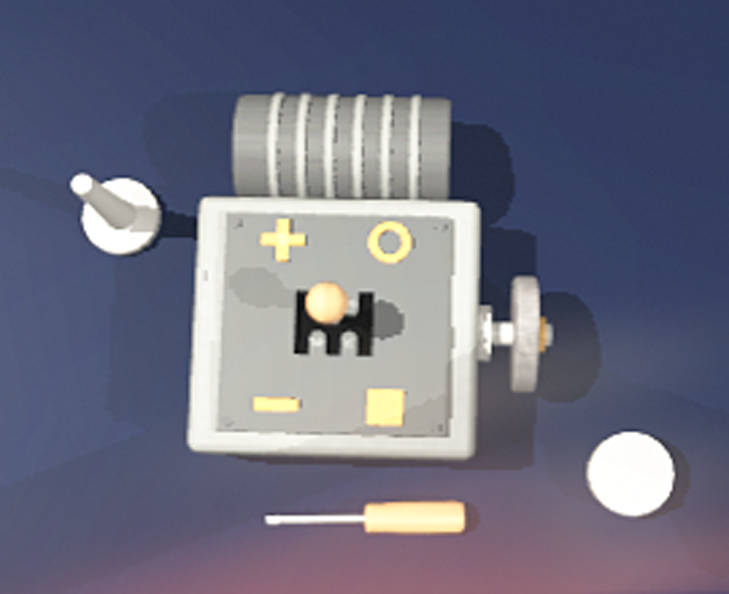

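View pics/side1.png

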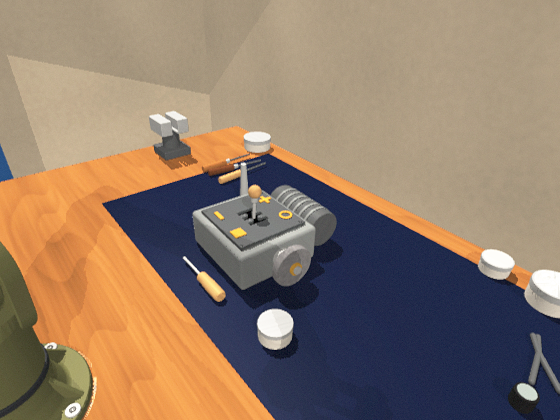

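The top picture shows the ring emblem at full-image pixel (274,190), on the motor side (+x) and wheel side (-y). So the target is the +x/-y slot. The knob is at about (251,212), in the middle slot on the +x side.

```bash
cat >> h.py <<'E'
def knob(cam="top",c=None):
    p,D=read_camera(cam);cc=calibration(cam);K=np.array(cc["intrinsics"]);T=np.array(cc["cam_to_world"])
    v,u=np.mgrid[:420,:560];P=np.stack([(u-K[0,2])/K[0,0]*D,-(v-K[1,2])/K[1,1]*D,-D],-1)@T[:3,:3].T+T[:3,3]
    m=(abs(P[...,0]-.51)<.09)&(abs(P[...,1]-.07)<.09)&(P[...,2]>.135)&(P[...,2]<.185)&(D>0)
    q=p.astype(int);m&=(q[...,0]-q[...,2]>45)
    pts=P[m]
    if len(pts)<15:return None,len(pts),p
    from scipy.optimize import least_squares
    s=least_squares(lambda c:np.linalg.norm(pts-c,axis=1)-.015,pts.mean(0)-[0,0,.01],loss="soft_l1",f_scale=.002)
    return s.x,len(pts),p
E
python3 - <<'E'
from h import *
np.set_printoptions(precision=4,suppress=True)
loc=np.array([[63,41],[63,-41],[-63,41],[-63,-41]])/1e3
w=np.array([ray("top",uv,.1025)[:2] for uv in[(234.8,188.9),(274.4,189.6),(232.2,249.6),(273,250.7)]])
print(w)
c=w.mean(0);H=loc.T@(w-c);yaw=np.arctan2(H[0,1]-H[1,0],H[0,0]+H[1,1]);R=np.array([[np.cos(yaw),-np.sin(yaw)],[np.sin(yaw),np.cos(yaw)]])
print(c,np.degrees(yaw),(w-c)-loc@R.T)
for cam in("top","side"):
    k,n,_=knob(cam)
    print(cam,k,n); 
    if k is not None: print((k[:2]-c)@R)
print(ray("top",(252.4,212.8),.158),ray("side",(254,192),.158))
E
```

```text
[[0.5777 0.1314]
 [0.5746 0.0497]
 [0.4527 0.1369]
 [0.4491 0.0541]]
[0.5135 0.093 ] -2.2769409219226535 [[-0.0004 -0.0001]
 [-0.0002  0.0001]
 [ 0.0005  0.0004]
 [ 0.0002 -0.0004]]
top [0.5223 0.0932 0.1596] 168
[0.0088 0.0006]
side [0.5215 0.0932 0.1585] 139
[0.008  0.0005]
[0.5197 0.0907 0.158 ] [0.5204 0.0938 0.158 ]
```

Call:
drive_tool:
  moves: "0.03 -0.027 0 5 -1; 0.065 -0.058 0 12 -1; 0.1 -0.09 0 19 -1; 0.137 -0.122 0 27.2 -1; 0.174 -0.155 0 27.2 -1; 0.21 -0.188 0 27.2 -1; 0.245 -0.22 0 27.2 -1; 0.2745 -0.2474 0 27.2 -1"
  grip_force: 10

```text
time_s: 1.8
tool_pos: [0.4194, -0.2468, 0.2229]
tool_rot: [180.0, -0.0, -2.2]
force: [1.3, 0.3, 0.0]
grip_width: 0.0308
```

Call:
drive_tool:
  moves: "0.016 -0.042 0 0 -1; 0.034 -0.088 0 0 -1; 0.052 -0.135 0 0 -1; 0.07 -0.182 0 0 -1; 0.088 -0.229 0 0 -1; 0.105 -0.274 0 0 -1; 0.12 -0.315 0 0 -1; 0.131 -0.343 0 0 -1"

```text
time_s: 2.6
tool_pos: [0.5636, 0.0919, 0.2229]
tool_rot: [-179.9, -0.0, -2.1]
force: [0.4, -0.2, 0.2]
grip_width: 0.0003
```

Call:
drive_tool:
  moves: "0 0 0.01 0 -1; 0 0 0.03 0 -1; 0 0 0.05 0 -1; 0 0 0.065 0 -1; 0 0 0.072 0 -1; 0 0 0.077 0 -1; 0 0 0.077 0 -1; 0 0 0.077 0 -1"

```text
time_s: 3.4
tool_pos: [0.5636, 0.088, 0.1463]
tool_rot: [-180.0, -0.1, -2.3]
force: [-0.2, 0.1, -0.7]
grip_width: 0.0003
```

```bash
cat >> h.py <<'E'
C=np.array([.5135,.093]);a=np.radians(-2.28);RM=np.array([[np.cos(a),-np.sin(a)],[np.sin(a),np.cos(a)]])
def st(pic=None,cams=("top","side")):
    o=get_obs();print("t",o["time_s"],"tcp_m",np.round((np.array(o["tool_pos"])[:2]-C)@RM*1e3,1),round(o["tool_pos"][2],4),"F",np.round(o["force"],1),"rot",np.round(o["tool_rot"],1),"w",round(o["grip_width"],4))
    for cam in cams:
        k,n,p=knob(cam)
        print(cam,None if k is None else (np.round((k[:2]-C)@RM*1e3,1),round(k[2],4)),n)
        if pic: 
            q=p[110:290,160:400] if cam=="side" else p[130:290,170:370]
            cv2.imwrite(f"pics/{pic}_{cam}.png",cv2.resize(q[:,:,::-1],None,fx=3,fy=3))
E
python3 -c "
from h import *
st('a')"
```

```text
t 3.4 tcp_m [50.3 -3. ] 0.1463 F [-0.2  0.1 -0.7] rot [-1.8e+02 -1.0e-01 -2.3e+00] w 0.0003
top None 0
side (array([7.7, 0.8]), np.float64(0.1587)) 140
```

Call:
drive_tool:
  moves: "-0.005 -0.003 0 0 -1; -0.01 -0.003 0 0 -1; -0.014 -0.003 0 0 -1; -0.017 -0.003 0 0 -1; -0.019 -0.003 0 0 -1; -0.021 -0.003 0 0 -1; -0.023 -0.003 0 0 -1; -0.023 -0.003 0 0 -1"

```text
time_s: 4.3
tool_pos: [0.5407, 0.0919, 0.1461]
tool_rot: [180.0, -0.1, -2.3]
force: [2.1, 0.4, 1.5]
grip_width: 0.0002
```

```bash
python3 -c "
from h import *
st('b')"
```

```text
t 4.3 tcp_m [27.2 -0. ] 0.1461 F [2.1 0.4 1.5] rot [ 1.8e+02 -1.0e-01 -2.3e+00] w 0.0002
top None 0
side (array([3. , 0.6]), np.float64(0.1588)) 144
```

View pics/b_side.png

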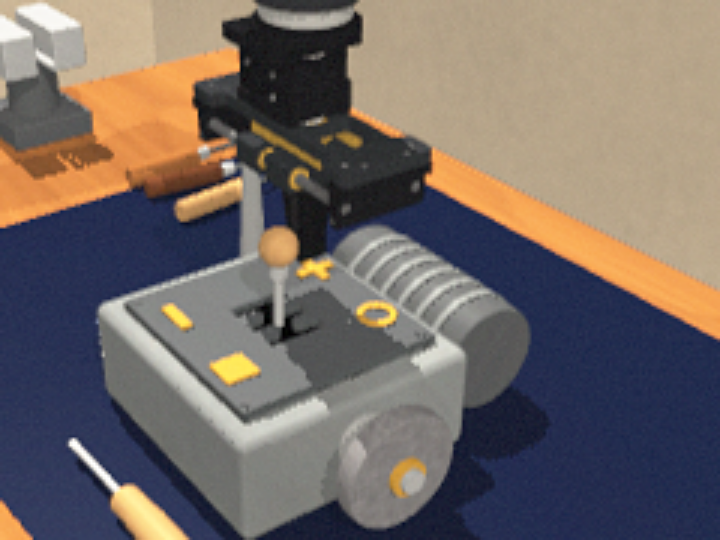

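The picture shows the shut fingers on the +x side of the knob, with the lever upright near the channel. I'll push 3 mm more, then go around to the +y side.

Call:
drive_tool:
  moves: "-0.001 0 0 0 -1; -0.002 0 0 0 -1; -0.0035 0 0 0 -1; -0.0035 0 0 0 -1; 0.005 0 0 0 -1; 0.02 0 0 0 -1; 0.02 -0.025 0 0 -1; 0.015 -0.055 0 0 -1"

```text
time_s: 5.2
tool_pos: [0.5576, 0.1443, 0.1441]
tool_rot: [179.9, 0.2, -2.5]
force: [0.3, 0.2, -0.2]
grip_width: 0.0004
```

Call:
drive_tool:
  moves: "0 0 0 0 -1; -0.02 0 0 0 -1; -0.035 0 0 0 -1; -0.042 0 0 0 -1; -0.042 0 0 0 -1; -0.042 0.005 0 0 -1; -0.042 0.01 0 0 -1; -0.042 0.01 0 0 -1"

```text
time_s: 6.0
tool_pos: [0.5157, 0.1364, 0.1454]
tool_rot: [180.0, 0.0, -2.4]
force: [0.5, -0.1, -0.2]
grip_width: 0.0005
```

```bash
python3 -c "
from h import *
st('c')"
```

```text
t 6.0 tcp_m [ 0.4 43.4] 0.1454 F [ 0.5 -0.1 -0.2] rot [180.    0.   -2.4] w 0.0005
top (array([-0.9,  0.5]), np.float64(0.1597)) 130
side (array([-1.5,  0.9]), np.float64(0.1589)) 140
```

Call:
drive_tool:
  moves: "0 0.006 0.002 0 -1; 0 0.01 0.004 0 -1; 0 0.013 0.005 0 -1; 0 0.016 0.005 0 -1; 0 0.019 0.005 0 -1; 0 0.022 0.005 0 -1; 0 0.025 0.005 0 -1; 0 0.028 0.005 0 -1"

```text
time_s: 6.9
tool_pos: [0.5141, 0.1107, 0.141]
tool_rot: [-179.9, -0.0, -2.2]
force: [-0.6, 2.5, 1.0]
grip_width: 0.0005
```

```bash
python3 -c "
from h import *
st('d')"
```

```text
t 6.9 tcp_m [-0.1 17.7] 0.141 F [-0.6  2.5  1. ] rot [-179.9   -0.    -2.2] w 0.0005
top None 0
side (array([-1.4, -7. ]), np.float64(0.1586)) 143
```

Call:
drive_tool:
  moves: "0 0.004 0 0 -1; 0 0.008 0 0 -1; 0 0.012 0 0 -1; 0 0.016 0 0 -1; 0 0.02 0 0 -1; 0 0.024 0 0 -1; 0 0.027 0 0 -1; 0 0.029 0 0 -1"

```text
time_s: 7.8
tool_pos: [0.5123, 0.0805, 0.14]
tool_rot: [180.0, 0.1, -2.3]
force: [0.7, 2.4, -1.1]
grip_width: 0.0003
```

```bash
python3 -c "
from h import *
st('e')"
```

```text
t 7.8 tcp_m [ -0.7 -12.6] 0.14 F [ 0.7  2.4 -1.1] rot [ 1.8e+02  1.0e-01 -2.3e+00] w 0.0003
top None 0
side (array([ -1.5, -36.4]), np.float64(0.1537)) 152
```

View pics/e_side.png

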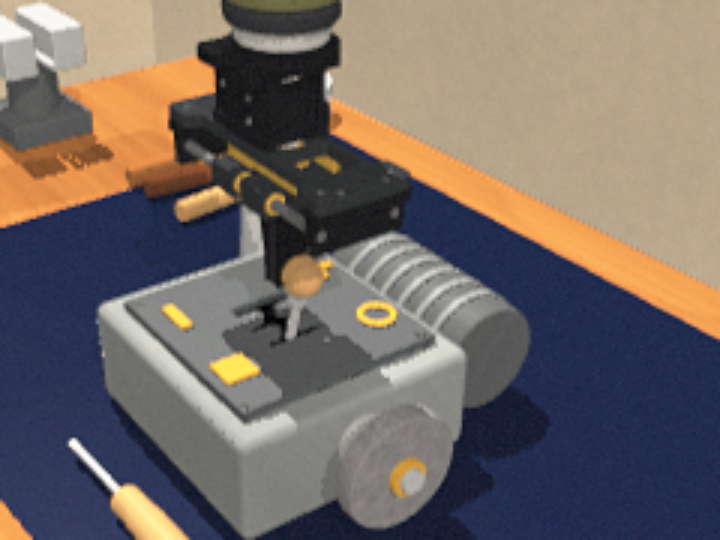

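The lever now leans toward -y, with the knob at about y = -36 mm and the push light. I'll push 5 mm more.

Call:
drive_tool:
  moves: "0 0.001 0 0 -1; 0 0.002 0 0 -1; 0 0.003 0 0 -1; 0 0.004 0 0 -1; 0 0.005 0 0 -1; 0 0.0055 0 0 -1; 0 0.0055 0 0 -1; 0 0.0055 0 0 -1"

```text
time_s: 8.7
tool_pos: [0.5126, 0.0753, 0.1406]
tool_rot: [180.0, 0.0, -2.3]
force: [-0.0, 1.9, -1.4]
grip_width: 0.0
```

```bash
python3 -c "
from h import *
st('f',('side',))"
```

```text
t 8.7 tcp_m [ -0.2 -17.7] 0.1406 F [-0.   1.9 -1.4] rot [180.    0.   -2.3] w 0.0
side (array([ -1.4, -41.3]), np.float64(0.1519)) 155
```

Call:
drive_tool:
  moves: "0 -0.008 0 0 -1; 0 -0.02 0 0 -1; -0.02 -0.02 0 0 -1; -0.045 -0.02 0 0 -1; -0.045 -0.015 0 0 -1; -0.045 0.005 0 0 -1; -0.045 0.0235 0 0 -1; -0.045 0.0235 0 0 -1"

```text
time_s: 9.55
tool_pos: [0.4675, 0.0513, 0.1408]
tool_rot: [179.9, -0.1, -2.5]
force: [-0.1, -0.2, 0.2]
grip_width: 0.0009
```

Call:
drive_tool:
  moves: "0.005 0 0 0 -1; 0.01 0 0 0 -1; 0.015 0 0 0 -1; 0.019 0 0 0 -1; 0.022 0 0 0 -1; 0.025 0 0 0 -1; 0.028 0 0 0 -1; 0.03 0 0 0 -1"

```text
time_s: 10.35
tool_pos: [0.4967, 0.0526, 0.1405]
tool_rot: [180.0, 0.0, -2.3]
force: [-1.9, 0.2, 1.3]
grip_width: 0.0003
```

```bash
python3 -c "
from h import *
st('g')"
```

```text
t 10.35 tcp_m [-15.2 -41. ] 0.1405 F [-1.9  0.2  1.3] rot [180.    0.   -2.3] w 0.0003
top None 0
side (array([ -0.1, -66.4]), np.float64(0.148)) 41
```

View pics/g_side.png

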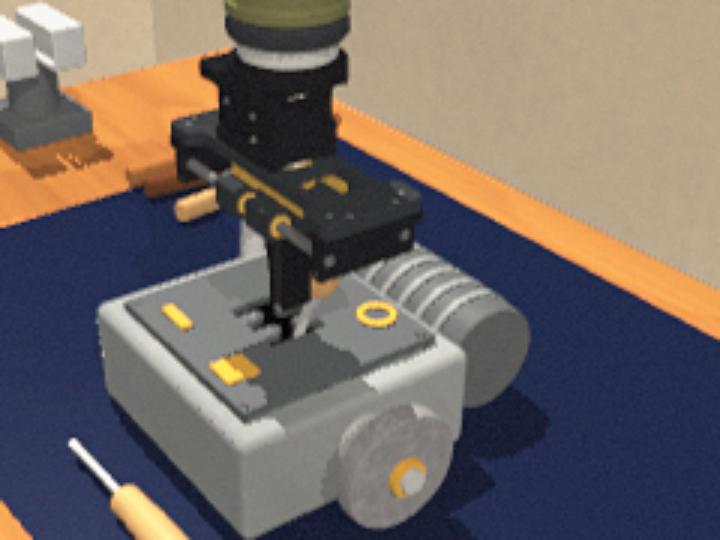

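The fingers are on the -x side of the knob, and the lever is entering the ring slot. I'll continue, then creep the last few millimetres.

Call:
drive_tool:
  moves: "0.004 0 0 0 -1; 0.007 0 0.001 0 -1; 0.01 0 0.002 0 -1; 0.013 0 0.002 0 -1; 0.016 0 0.002 0 -1; 0.018 0 0.002 0 -1; 0.02 0 0.002 0 -1; 0.021 0 0.002 0 -1"

```text
time_s: 11.25
tool_pos: [0.5172, 0.0517, 0.1379]
tool_rot: [180.0, 0.1, -2.3]
force: [-4.1, -0.5, -0.7]
grip_width: 0.001
```

Call:
drive_tool:
  moves: "0.0005 0 0 0 -1; 0.001 0 0 0 -1; 0.0015 0 0 0 -1; 0.002 0 0 0 -1; 0.0025 0 0 0 -1; 0.003 0 0 0 -1; 0.003 0 0 0 -1; 0.003 0 0 0 -1"

```text
time_s: 12.05
tool_pos: [0.5207, 0.0518, 0.1386]
tool_rot: [-180.0, -0.0, -2.3]
force: [-4.3, 0.0, -3.2]
grip_width: 0.0002
```

Call:
drive_tool:
  moves: "0.0005 0 0 0 -1; 0.0005 0 0 0 -1; 0.001 0 0 0 -1; 0.001 0 0 0 -1; 0.0015 0 0 0 -1; 0.0015 0 0 0 -1; 0.0015 0 0 0 -1; 0.0015 0 0 0 -1"

```text
time_s: 12.85
tool_pos: [0.5222, 0.0517, 0.1386]
tool_rot: [-180.0, -0.0, -2.3]
force: [-3.8, 1.5, -3.7]
grip_width: 0.0003
```

Call:
drive_tool:
  moves: "0.0005 0 0 0 -1; 0.0005 0 0 0 -1; 0.001 0 0 0 -1; 0.001 0 0 0 -1; 0.0015 0 0 0 -1; 0.0015 0 0 0 -1; 0.0015 0 0 0 -1; 0.0015 0 0 0 -1"

```text
time_s: 13.65
tool_pos: [0.5233, 0.0517, 0.1384]
tool_rot: [180.0, 0.0, -2.3]
force: [-5.4, 2.2, -4.5]
grip_width: 0.0007
```

```bash
python3 -c "
from h import *
st('h')"
```

```text
t 13.65 tcp_m [ 11.4 -40.9] 0.1384 F [-5.4  2.2 -4.5] rot [180.    0.   -2.3] w 0.0007
top None 0
side (array([ 33.7, -39.6]), np.float64(0.1479)) 56
```

Call:
drive_tool:
  moves: "0.0005 0 0 0 -1; 0.0005 0 0 0 -1; 0.001 0 0 0 -1; 0.001 0 0 0 -1; 0.001 0 0 0 -1; 0.001 0 0 0 -1; 0.001 0 0 0 -1; 0.001 0 0 0 -1"

```text
time_s: 14.55
tool_pos: [0.5238, 0.0517, 0.1383]
tool_rot: [180.0, 0.1, -2.3]
force: [-6.6, 2.0, -3.3]
grip_width: 0.0005
```

The force has risen to 6.6 N and the motion is stalling, which fits the stop. I'll retreat and look.

Call:
drive_tool:
  moves: "-0.005 0 0 0 -1; -0.02 0 0 0 -1; -0.035 0 0 0 -1; -0.045 0 0 0 -1; -0.045 0 -0.01 0 -1; -0.06 0 -0.02 0 -1; -0.075 0 -0.03 0 -1; -0.075 0 -0.03 0 -1"

```text
time_s: 15.35
tool_pos: [0.4512, 0.0544, 0.1712]
tool_rot: [179.9, -0.3, -2.3]
force: [0.5, 0.2, 0.2]
grip_width: 0.0005
```

```bash
python3 -c "
from h import *
st('i');st()"
```

```text
t 15.35 tcp_m [-60.7 -41.1] 0.1712 F [0.5 0.2 0.2] rot [179.9  -0.3  -2.3] w 0.0005
top None 0
side (array([ 34.4, -40.3]), np.float64(0.1476)) 141
t 15.45 tcp_m [-60.5 -41.3] 0.1697 F [-0.4 -0.2 -0.2] rot [180.   -0.2  -2.3] w 0.0009
top None 3
side (array([ 34.5, -40.3]), np.float64(0.1475)) 141
```

View pics/i_top.png

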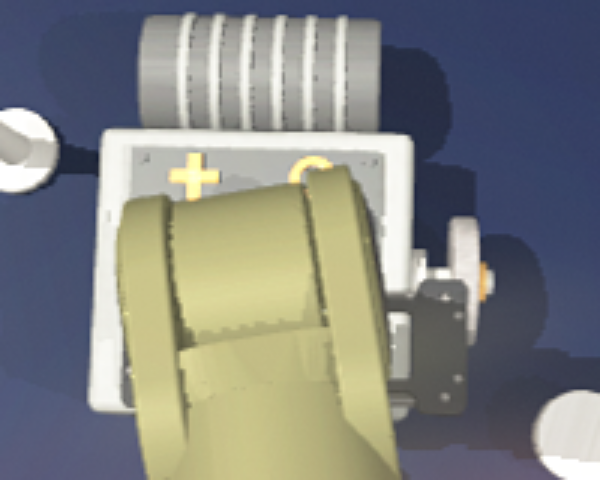

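View pics/i_side.png

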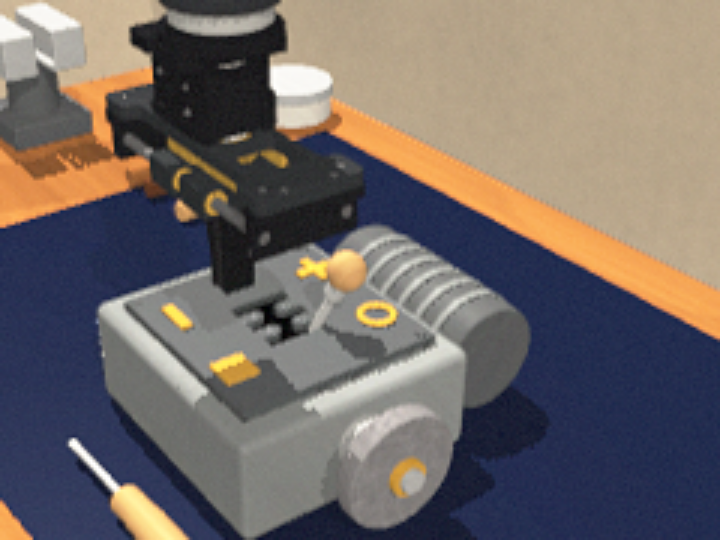

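The picture shows the knob at crop pixel (347,270), leaning into the ring slot. The fit gives (34.4, -40.3) mm at a height of 148 mm. There is time left, so I'll make one slow, gentle push to confirm the stop.

Call:
drive_tool:
  moves: "0.015 0 0.01 0 -1; 0.03 0 0.03 0 -1; 0.045 0 0.03 0 -1; 0.058 0 0.03 0 -1; 0.066 0 0.03 0 -1; 0.07 0 0.03 0 -1; 0.072 0 0.03 0 -1; 0.073 0 0.03 0 -1"

```text
time_s: 16.35
tool_pos: [0.5223, 0.0516, 0.1384]
tool_rot: [180.0, 0.0, -2.3]
force: [-0.7, 0.3, -1.2]
grip_width: 0.0002
```

Call:
drive_tool:
  moves: "0.0005 0 0 0 -1; 0.001 0 0 0 -1; 0.0015 0 0 0 -1; 0.002 0 0 0 -1; 0.0025 0 0 0 -1; 0.003 0 0 0 -1; 0.003 0 0 0 -1; 0.003 0 0 0 -1"

```text
time_s: 17.15
tool_pos: [0.5239, 0.0515, 0.138]
tool_rot: [180.0, 0.2, -2.3]
force: [-6.6, 0.3, 0.2]
grip_width: 0.0003
```

The fingers stopped at the same x (0.5239 against 0.5238) although commanded about 1 mm further, so it is on the stop. Retreating.

Call:
drive_tool:
  moves: "-0.005 0 0 0 -1; -0.02 0 0 0 -1; -0.035 0 0 0 -1; -0.045 0 -0.01 0 -1; -0.045 0 -0.03 0 -1; -0.05 0 -0.06 0 -1; -0.05 0 -0.08 0 -1; -0.05 0 -0.08 0 -1"

```text
time_s: 17.95
tool_pos: [0.4787, 0.0536, 0.2223]
tool_rot: [180.0, -0.5, -2.3]
force: [0.5, 0.1, -0.3]
grip_width: 0.0005
```

```bash
python3 -c "
from h import *
st('j',('side',))
for c,ns in(('side',('tin','burnisher')),('top',('mandrel','tin','burnisher'))):
    read_camera(c)
    for n in ns: print(c,n,[(np.round(r['uv'],1),round(r['conf'],2)) for r in pinpoint(c,n)[:2]])
print(sign_off())"
```

```text
t 17.95 tcp_m [-33.2 -40.7] 0.2223 F [ 0.5  0.1 -0.3] rot [180.   -0.5  -2.3] w 0.0005
side (array([ 34.3, -40.3]), np.float64(0.1476)) 140
side tin [(array([273.8, 333.7]), 0.96)]
side burnisher [(array([204.4, 282.1]), 0.69)]
top mandrel [(array([175.3, 176.7]), 0.8)]
top tin [(array([362.9, 275.9]), 0.93)]
top burnisher []
the job is handed in; nothing more can be done
None
```

The lever is in the slot marked with the raised ring (motor side, felt-wheel side), fully home against its stop. The job was handed in after about 18 s of the 51 s allowed. I pushed it with the outside of the shut fingers: back to the cross channel, over to the -y column, then into the ring slot.

- **Lever position:** the last side-camera fit puts the knob at (34.3, -40.3) mm, 148 mm high. The nominal home position is (34, -41), 149 mm high.
- **Stop:** a second light push ended at the same place, although the command went about 1 mm further. The highest sideways force I read at the end of a move was about 7 N.
- **Surroundings:** the tin and the mandrel show no movement beyond detection noise. The top camera no longer detects the burnisher because the arm hides it, but the side camera still finds it in place.
- **Limits of the checks:** the arm also hid the knob from the top camera at the end, so the final position rests on the side camera and the stop contact.

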